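# Open the lift console and switch its isolator on

### The arm

A 6-joint arm with a two-finger parallel gripper is mounted at the origin on the work surface. World frame = base frame: x ahead of the robot, y to its left, z up, the work surface at z = 0. Lengths are in m, angles in rad, forces in N, time in s.
With the tool pointing down it reaches from about 0.25 to 0.725 m from the base axis. Payload 9.7 kg.
Tool frame: the origin (TCP) lies at the very end of the fingers, on their centre line; the grasp point (between the pads) lies robot.tcp_to_grasp behind it (robot.tcp_to_grasp is the distance from the TCP to the grasp point, in m); z points along the fingers, x is the direction in which the jaws open and shut, and the axes are right-handed (so a half turn about z gives the same grasp; the last joint's range is limited). The gripper opens to 85 mm and grips with 20 to 120 N. Pads are 22 mm wide; open, the fingers measure 114 mm over their backs; the gripper's body (76 mm by 85 mm) begins 54 mm behind the grasp point. The pads swing forward as they close: fully open they stand 13 mm farther back than shut.
Start: joints at [1.288, 0.087, 0.176, 1.66, 0, 1.571], TCP at [0.153, 0.528, 0.231] pointing down, gripper open.
Joint ranges: [-3.13, 3.13], [-0.85, 1.81], [-1.15, 1.24], [-2.2, 2.28], [-1.44, 1.52], [-3.14, 3.14]. Speed limits (rad/s): [2.22, 2.22, 2.57, 3.14, 3.14, 3.14].

### API

Orientations are given as a 3x3 rotation matrix whose columns are the frame's x, y, z axes.
In Python, from plant import robot gives the robot as it stands. The module is installed in compiled form; this text tells all that it offers. Calls block until the motion is done:
- robot.move_ptp(position, orientation): joint-space move of the TCP to a pose.
- robot.movel(position, orientation=None, rate=0.15, f_stop=None): straight line of the TCP; orientation=None keeps the orientation; rate is the mean speed in m/s. With f_stop (N) it stops when the force on the tool has changed by that much, and returns True; else False.
- robot.goto_joints(angles): joint-space move.
- robot.open() and robot.close_gripper(squeeze=None): open the fingers fully, or close them until they stop; squeeze is the grip in N (None keeps the last).
- robot.sleep(seconds).
- robot.solve_ik(position, orientation): joint angles nearest the present ones, or None.
- robot.get_obs(): the state.
- robot.snapshot(name): name is "scene" or "top"; returns a dict with "image" (480x640x3 uint8, red, green, blue), "intrinsics" (3x3 intrinsics, pixels), "k1" (the pictures are not rectified: a ray, as slopes to the right and down, at radius r is drawn at 1 + k1 r^2 times it, then the intrinsics apply), "origin" and "attitude" of the camera in the world. Camera axes: x right, y down, z forward; pixel columns grow to the right and rows downward; lengths in m; the calibration is good to about 2 mm. A picture is of the moment at which its call begins. There is no depth.
A pose or a line that the arm cannot do raises robot.IKError and nothing moves.
- robot.hand_in(): hands the job in, once; it reports no verdict.
The state is a dict: "time": time; "qpos": joint angles; "dq": joint speeds; "effort": joint torques, N m; "tcp_pos": TCP position; "orientation": TCP orientation; "contact_force": force on the tool from outside, world axes, zero at the start; "ft_torque": the same for the moment, N m; "opening": opening from 0.0 (shut) to 1.0 (fully open).
Only numpy, scipy, OpenCV 4.12 (cv2) and the standard library are available. Lean on these libraries where they do the work, as an engineer would, in place of code of your own. Each camera call takes 0.05 s, during which the arm holds its last target. There are 200 camera calls.

### The job

The car lift has no power: turn the T-key of the red console's cam latch a full quarter turn counter-clockwise, swing the access panel up and back past square to the sloping face so that it stays open, then push the yellow isolator lever inside all the way up to on. Leave the key turned and the panel standing open, never let the panel fly open, and leave the spray can, the mug and the spanner where they are.

Things in the scene. Friction and masses are not known exactly. Their poses are not given: they have to be found in the camera images.
- console: Red steel desk-shaped console fixed to the bench: 190 deep (x), 240 wide (y); top face sloping 30 degrees, 58 mm high at the low edge, 167 at the high edge. Origin: centre of its underside; x from low to high edge, z up. Side-on: the low edge faces the robot's right (yaw 1.25 to 2.0). A panel covers the slope; under it the console is hollow (opening 200 wide, 161 along the slope).
- panel_hinge (a point): Middle of the panel's hinge line (upper edge of the panel), 80 mm along console x and 157.5 mm above its underside. This frame turns with the panel: y along the hinge, x up the slope (from the free edge to the hinge), z out of the panel's outer face. Panel: aluminium, 0.35 kg, 178 along the slope x 220 wide x 5 thick, lying from x = -182 to -4 mm, z = 0 to 5 mm in this frame.
- panel_edge (a point): Middle of the panel's lower, free edge, at its underside: (-182, 0, 0) mm in the panel_hinge frame; moves with the panel.
- panel (a joint): Opening angle of the panel in rad about the hinge line (turning about +y of panel_hinge): 0 closed flat on the 30 degree face, 1.57 square to the face, 1.95 at its stop. Stiff hinge: it stays where it is left and takes about 9 N at the key or 7 N at the free edge to swing. It is held shut by the cam until the key has turned about 1 rad.
- key_grip (a point): Centre of the black handle bar of the T-key that stands in the cam latch, 130 mm down the panel from the hinge, mid-width, 55 mm above the panel's underside. Bar 80 long (this frame's y) x 14 wide (x) x 16 deep (z, out of the panel), on a 14 mm round shank 38 mm clear above the panel. The key is captive. Locked, the bar lies across the panel (along the hinge).
- key (a joint): Turn of the key in rad, counter-clockwise seen from outside the panel (about +z of key_grip): near 0 locked, 1.57 fully turned (stop), bar then pointing up the slope. Stiff: 0.12 N m; stays where it is left.
- lever_pivot (a point): Pivot of the isolator lever inside the console, 48 mm above the underside of its black base, under the panel; x and y as the console's.
- lever_tip (a point): Outer end of the yellow isolator lever, 65 mm from lever_pivot, its last 26 mm 14 thick and 28 wide, 14 to 22 mm below the sloping face. Visible once the panel is open. Origin at the middle of the end face.
- lever (a joint): Lever angle in rad about console +y: near 0 off (leaning 59 degrees from vertical towards the low edge of the console), 1.0 on (almost upright), pushed up the slope towards the hinge. About 2 N at the tip; stays where it is left.
- spray_center (a point): Centre of a blue spray can, 56 diameter, 150 tall, standing beside or behind the console; leave alone.
- mug_center (a point): Centre of a blue mug, 76 diameter, 85 tall, standing beside or behind the console; leave alone.
- spanner: Steel spanner 180 long lying near the console; leave alone.

How it is judged:
On the way, in this order (a step that is already met when the one before it is completed fails the run):
1. the key is turned a quarter turn (over 1.3 rad) (value of joint key above 1.3 rad), for 0.1 s.
2. the panel is swung open past square to the face (over 1.6 rad) and left at rest (value of joint panel above 1.6 rad and velocity of joint panel below 0.1 rad/s and value of joint lever below 0.5 rad), for 0.2 s.
3. the isolator lever is pushed fully on (over 0.85 rad) (value of joint lever above 0.85 rad), for 0.2 s.
At the end, for the whole second after the job is handed in: Key turned over 1.3 rad, panel standing open over 1.6 rad, isolator lever over 0.85 rad (of 1.0), and spray can, mug and spanner each within 30 mm of where they stood (value of joint key above 1.3 rad and value of joint panel above 1.6 rad and value of joint lever above 0.85 rad and distance of each of spray_center, mug_center, spanner from where it was at the start of the episode below 0.03 m); the robot touches nothing.
It fails at once if the panel flies open (over 3 rad/s) (velocity of joint panel above 3 rad/s).
It fails at once if a bystander is knocked over 30 mm out of place (distance of any of spray_center, mug_center, spanner from where it was at the start of the episode above 0.03 m).
It also fails if it takes over 67 s, if anything falls off the work surface, if the arm or the gripper's body presses on something with over 40 N, if the wrist force passes 120 N, or if a joint passes its speed limit or range.

## Working session

There is one attempt and no reset: what is moved stays moved. The work goes in short steps, each a Python script; the robot and the scene stay as the last script left them, time stands still between calls to the robot, and variables do not carry over. Pictures are saved under pics/ and viewed, about 8 in all and at most 12, crops included, and the job is handed in when it is done.

```bash
mkdir -p pics
cat > h.py <<'E'
import numpy as np, cv2
from plant import robot
def snap(name, fn=None):
    s=robot.snapshot(name)
    if fn: cv2.imwrite('pics/'+fn+'.png', s['image'][:,:,::-1])
    return s
def ray(s,uv):
    K=np.array(s['intrinsics'],float);k1=float(s['k1'])
    d=np.array([(uv[0]-K[0,2])/K[0,0],(uv[1]-K[1,2])/K[1,1]])
    x=d.copy()
    for _ in range(30): x=d/(1+k1*(x@x))
    v=np.array(s['attitude'])@np.array([x[0],x[1],1.]); return np.array(s['origin'],float),v/np.linalg.norm(v)
def onz(s,uv,z):
    o,v=ray(s,uv); return o+v*(z-o[2])/v[2]
def proj(s,p):
    c=np.array(s['attitude']).T@(np.array(p)-np.array(s['origin'])); x=c[:2]/c[2]
    x=x*(1+float(s['k1'])*(x@x)); K=np.array(s['intrinsics']); return np.array([K[0,0]*x[0]+K[0,2],K[1,1]*x[1]+K[1,2]])
def tri(s1,u1,s2,u2):
    o1,v1=ray(s1,u1);o2,v2=ray(s2,u2)
    t=np.linalg.lstsq(np.c_[v1,-v2],o2-o1,rcond=None)[0]
    a,b=o1+v1*t[0],o2+v2*t[1]; return (a+b)/2,np.linalg.norm(a-b)
E
python3 - <<'E'
from h import *
for n in('scene','top'):
    s=snap(n,n+'0'); print(n,s['origin'],np.round(s['attitude'],3),s['intrinsics'],s['k1'])
print(robot.get_obs(),robot.tcp_to_grasp)
E
```

```text
scene [ 1.22963559 -0.04415115  1.0710133 ] [[ 0.246  0.802 -0.545]
 [ 0.969 -0.213  0.125]
 [-0.016 -0.558 -0.829]] [[565.45642946   0.         321.5964757 ]
 [  0.         565.45642946 230.59717241]
 [  0.           0.           1.        ]] -0.011756931519796648
top [0.47482343 0.10105259 1.31170071] [[-0.001 -0.993  0.114]
 [-1.     0.001 -0.004]
 [ 0.004 -0.114 -0.993]] [[554.85278846   0.         316.31910455]
 [  0.         554.85278846 236.21843945]
 [  0.           0.           1.        ]] 0.03608193813668507
{'time': 0.1, 'qpos': array([1.28797772e+00, 8.74313769e-02, 1.75227984e-01, 1.65979767e+00,
       6.67809890e-06, 1.57079585e+00]), 'dq': array([-0.00036007,  0.00015506,  0.00107256, -0.00079053, -0.00012301,
        0.00014871]), 'effort': array([-8.14825926e-04, -5.21561408e+01,  4.65655804e+01,  1.60869013e-02,
       -1.27670683e-05,  4.76156373e-06]), 'tcp_pos': array([0.15342787, 0.52796069, 0.230647  ]), 'orientation': array([[ 2.79062729e-01,  9.60272813e-01, -3.42610008e-04],
       [ 9.60272119e-01, -2.79062939e-01, -1.15500976e-03],
       [-1.20473422e-03, -6.67866379e-06, -9.99999274e-01]]), 'contact_force': array([ 0.27873544, -0.04624586,  0.41482553]), 'ft_torque': array([-0.05405637,  0.02911787, -0.01125666]), 'opening': 1.0014665144197636} 0.0187
```

View pics/scene0.png

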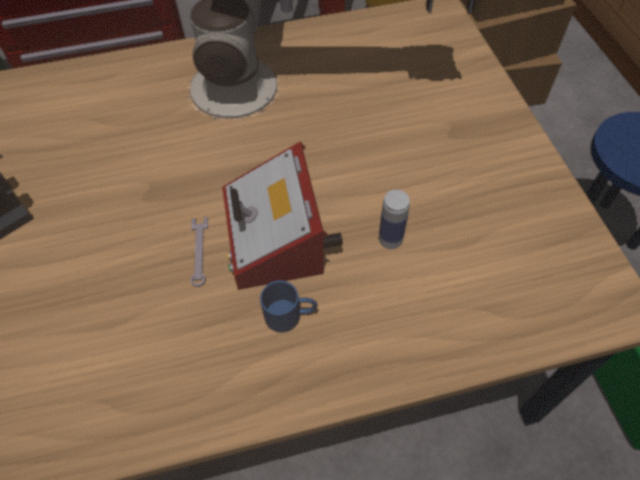

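View pics/top0.png

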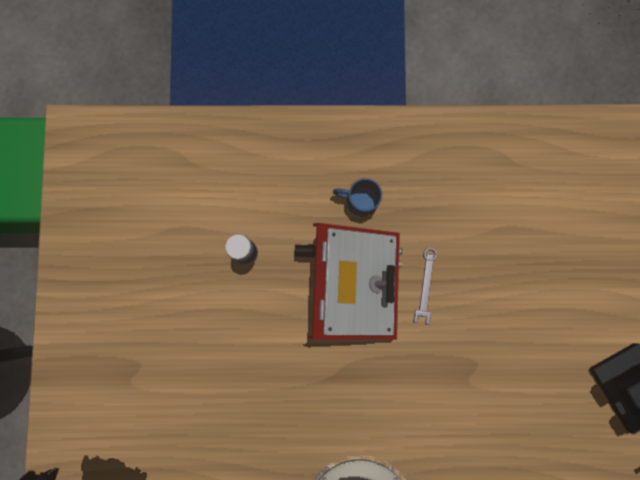

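The scene view shows the console at about (275,220), with its low edge to the left and the key at (240,210). The mug is at (282,305), the spray can at (395,220) and the spanner at (200,250). In the top view the panel spans (325–398, 228–337), the key bar is at (389,285) and the spanner is at (426,287). I'll zoom in to pick corners.

Run:
```python
from h import *
a=cv2.imread('pics/top0.png')[215:355,300:440]; b=cv2.imread('pics/scene0.png')[140:295,210:350]
a=cv2.resize(a,None,fx=2.8,fy=2.8,interpolation=2);b=cv2.resize(b,None,fx=2.8,fy=2.8,interpolation=2)
c=np.zeros((440,800,3),np.uint8);c[:a.shape[0],:392]=a;c[:b.shape[0],400:792]=b
c=cv2.convertScaleAbs(c,alpha=1.6)
cv2.imwrite('pics/zoom.png',c)
for n in('top','scene'):
    s=snap(n); o=robot.get_obs(); print(n,proj(s,o['tcp_pos']),proj(s,[0,0,0]))
```

```text
top [ 82.28346284 476.63764055] [359.34646344 514.59187257]
scene [447.91222879  15.7691577 ] [233.95199765  87.01501775]
```

View pics/zoom.png

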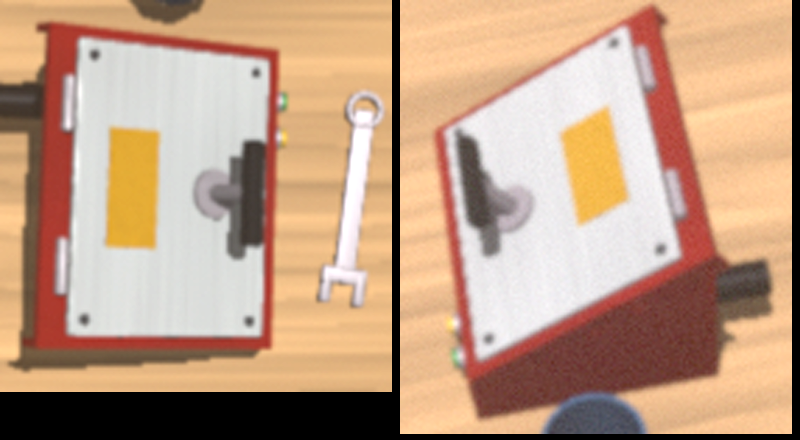

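The zoom shows four clear panel corners in both views and the key bar lying along the hinge. I'll fit the console's x, y and yaw to those corners.

```bash
cat >> h.py <<'E'
c30,s30=np.cos(np.pi/6),np.sin(np.pi/6)
def pan(p,th=0.):  # panel_hinge-frame point -> console frame, opening angle th
    a=np.pi/6-0; a=-a+th   # rotation about +y by a ; x up the slope at th=0
    c,s=np.cos(a),np.sin(a); R=np.array([[c,0,s],[0,1,0],[-s,0,c]])
    return np.array([.08,0,.1575])+R@np.array(p), R
def world(pose,p):
    x,y,w=pose; return np.array([[np.cos(w),-np.sin(w),0],[np.sin(w),np.cos(w),0],[0,0,1]])@np.array(p)+[x,y,0]
def Rz(w): return np.array([[np.cos(w),-np.sin(w),0],[np.sin(w),np.cos(w),0],[0,0,1]])
E
python3 - <<'E'
from h import *
from scipy.optimize import least_squares
T=snap('top');S=snap('scene')
f=lambda q,o:np.array(q)/2.8+o
t=[f(q,[300,215]) for q in[(79,38),(270,60),(264,336),(67,334)]]
g=[f(np.array(q)-[400,0],[210,140]) for q in[(683,258),(477,361),(443,131),(629,27)]]
for a,b in zip(t,g): print(np.round(tri(T,a,S,b)[0],4),tri(T,a,S,b)[1])
P=[pan(q)[0] for q in[(-.004,-.11,.005),(-.182,-.11,.005),(-.182,.11,.005),(-.004,.11,.005)]]
def r(x,z=0): return np.ravel([np.r_[proj(T,world(x[:3],p))-a,proj(S,world(x[:3],p))-b] for p,a,b in zip(P,t,g)])
R=least_squares(r,[.45,.1,1.57]);print(R.x,np.round(R.fun.reshape(4,4),1));np.save('pose.npy',R.x)
k=world(R.x,pan((-.13,0,.063-.0))[0]);print('key top exp',k,proj(T,k)*1,(proj(T,k)-[300,215])*2.8,(proj(S,k)-[210,140])*2.8+[400,0])
for l in((-.13,.04,.063),(-.13,-.04,.063)):
  k=world(R.x,pan(l)[0]);print((proj(T,k)-[300,215])*2.8,(proj(S,k)-[210,140])*2.8+[400,0])
for n,uv,z in(('mug',(365,193),.085),('can',(239,247),.15),('sp1',(430,254),0.005),('sp2',(422,318),.005)): print(n,onz(T,uv,z))
E
```

```text
[0.6243 0.0719 0.1519] 0.002277129889612605
[ 0.6173 -0.0847  0.0658] 0.00179080527150142
[ 0.3979 -0.0758  0.0665] 0.0017035821736875556
[0.4049 0.0819 0.1529] 0.0028200510280275795
[5.12910201e-01 1.51187281e-03 1.52600054e+00] [[ 0.2 -1.4 -1.2 -1.3]
 [-0.6 -1.2 -0.  -0.6]
 [-1.1 -0.7  0.4 -0.9]
 [ 0.1 -0.6 -1.4 -1.5]]
key top exp [ 0.5100405  -0.06250714  0.1470596 ] [392.07571786 282.90027169] [257.81201001 190.12076072] [465.97473709 175.31184157]
[256.36457074 244.0298129 ] [459.70920623 133.21294177]
[259.26567627 136.66612438] [472.48822578 219.04836347]
mug [ 0.71316923 -0.01386836  0.085     ]
can [0.58547747 0.25825573 0.15      ]
sp1 [ 0.58230003 -0.17306274  0.005     ]
sp2 [ 0.43290922 -0.15059088  0.005     ]
```

```bash
cat >> h.py <<'E'
pose=np.load('pose.npy'); RC=Rz(pose[2])
def tool(th,key,flip,dth=0.,up=0.):
    """TCP pose gripping the key; dth: tool lags the panel by dth; up: retreat along tool"""
    p,_=pan((-.13,0,.055),th); _,R=pan((0,0,0),th-dth)
    n=R[:,2]; z=-n; ex=R@np.array([np.cos(key),np.sin(key),0])*flip
    Rt=RC@np.c_[ex,np.cross(z,ex),z]
    return world(pose,p+z*(robot.tcp_to_grasp-up)),Rt
E
python3 - <<'E'
from h import *
for fl in(1,-1):
    print('flip',fl)
    for th,k,d,u in[(0,0,0,.1),(0,0,0,0),(0,.5,0,0),(0,1,0,0),(0,1.3,0,0),(0,1.57,0,0),(0,1.62,0,0)]+[(t,1.57,0,0) for t in np.arange(.2,1.9,.2)]+[(t,1.57,.3,0) for t in (1.2,1.4,1.6,1.7,1.8)]:
        q=robot.solve_ik(*tool(th,k,fl,d,u)); print(round(th,2),k,d,u,None if q is None else np.round(q,2))
E
```

```text
flip 1
0 0 0 0.1 [-0.45  0.17  0.14  1.77  0.48 -0.46]
0 0 0 0 [-0.36  0.12 -0.08  1.56  0.49 -0.36]
0 0.5 0 0 [-0.36  0.12 -0.08  1.56  0.49 -0.86]
0 1 0 0 [-0.36  0.12 -0.08  1.56  0.49 -1.36]
0 1.3 0 0 [-0.36  0.12 -0.08  1.56  0.49 -1.66]
0 1.57 0 0 [-0.36  0.12 -0.08  1.56  0.49 -1.93]
0 1.62 0 0 [-0.36  0.12 -0.08  1.56  0.49 -1.98]
0.2 1.57 0 0 [-0.28  0.04 -0.06  1.55  0.31 -1.81]
0.4 1.57 0 0 [-0.17 -0.   -0.02  1.56  0.12 -1.7 ]
0.6 1.57 0 0 [-0.05 -0.01  0.02  1.6  -0.08 -1.57]
0.8 1.57 0 0 [ 0.09  0.01  0.07  1.67 -0.27 -1.43]
1.0 1.57 0 0 [ 0.22  0.08  0.14  1.76 -0.46 -1.28]
1.2 1.57 0 0 [ 0.33  0.18  0.22  1.9  -0.62 -1.1 ]
1.4 1.57 0 0 [ 0.44  0.31  0.3   2.07 -0.75 -0.88]
1.6 1.57 0 0 [ 0.52  0.47  0.38  2.27 -0.84 -0.64]
1.8 1.57 0 0 None
1.2 1.57 0.3 0 [ 0.21  0.08  0.19  1.78 -0.36 -1.29]
1.4 1.57 0.3 0 [ 0.34  0.18  0.27  1.9  -0.53 -1.12]
1.6 1.57 0.3 0 [ 0.45  0.31  0.35  2.05 -0.66 -0.92]
1.7 1.57 0.3 0 [ 0.5   0.38  0.39  2.14 -0.72 -0.81]
1.8 1.57 0.3 0 [ 0.54  0.46  0.43  2.23 -0.76 -0.7 ]
flip -1
0 0 0 0.1 [-0.45  0.17  0.14  1.77  0.48  2.68]
0 0 0 0 [-0.
[... 264 characters left out ...]
49  1.16]
0.2 1.57 0 0 [-0.28  0.04 -0.06  1.55  0.31  1.33]
0.4 1.57 0 0 [-0.17 -0.   -0.02  1.56  0.12  1.45]
0.6 1.57 0 0 [-0.05 -0.01  0.02  1.6  -0.08  1.57]
0.8 1.57 0 0 [ 0.09  0.01  0.07  1.67 -0.27  1.71]
1.0 1.57 0 0 [ 0.22  0.08  0.14  1.76 -0.46  1.86]
1.2 1.57 0 0 [ 0.33  0.18  0.22  1.9  -0.62  2.04]
1.4 1.57 0 0 [ 0.44  0.31  0.3   2.07 -0.75  2.26]
1.6 1.57 0 0 [ 0.52  0.47  0.38  2.27 -0.84  2.5 ]
1.8 1.57 0 0 None
1.2 1.57 0.3 0 [ 0.21  0.08  0.19  1.78 -0.36  1.85]
1.4 1.57 0.3 0 [ 0.34  0.18  0.27  1.9  -0.53  2.02]
1.6 1.57 0.3 0 [ 0.45  0.31  0.35  2.05 -0.66  2.22]
1.7 1.57 0.3 0 [ 0.5   0.38  0.39  2.14 -0.72  2.33]
1.8 1.57 0.3 0 [ 0.54  0.46  0.43  2.23 -0.76  2.44]
```

Run:
```python
from h import *
T=snap('top');S=snap('scene')
k,e=tri(T,np.array([252,194])/2.8+[300,215],S,np.array([68.5,179])/2.8+[210,140]);print('key tri',k,e,'model',world(pose,pan((-.13,0,.063))[0]))
o=robot.get_obs()
robot.movel(o['tcp_pos']+[0,0,.1])
robot.open()
robot.move_ptp(*tool(0,0,1,0,.14))
robot.movel(*tool(0,0,1,0,.06))
a=snap('top')['image'][190:390,270:520,::-1];b=snap('scene')['image'][110:310,130:380,::-1]
c=np.hstack([cv2.resize(x,(400,320),interpolation=2) for x in(a,b)])
cv2.imwrite('pics/hover.png',cv2.convertScaleAbs(c,alpha=1.5)); print(robot.get_obs()['time'])
```

```text
key tri [ 0.50725147 -0.06038506  0.13821576] 0.002119468796186939 model [ 0.5100405  -0.06250714  0.1470596 ]
4.8667
```

View pics/hover.png

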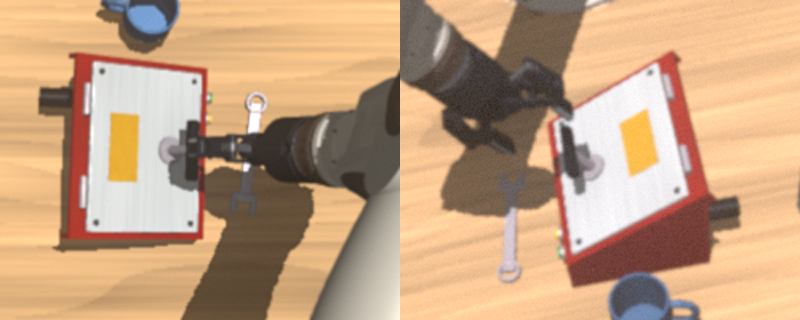

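The gripper hovers in line with the bar: in the left crop the tool axis is at row 148 and the bar centre at about row 150. I'll go in, grip and turn.

Run:
```python
from h import *
hit=robot.movel(*tool(0,0,1,0,0.0),rate=.08,f_stop=8); o=robot.get_obs(); print('hit',hit,o['contact_force'],o['tcp_pos']-tool(0,0,1)[0])
if not hit:
    robot.close_gripper(30); o=robot.get_obs()
    print('grip',o['opening'],np.round(o['contact_force'],1),np.round(o['ft_torque'],2), 'slope/normal comps',np.round(np.linalg.inv(RC@pan((0,0,0))[1])@o['contact_force'],1),o['time'])
```

```text
hit False [-0.13096355 -0.04019058  0.37428195] [ 0.00019411 -0.00011551  0.00041013]
grip 0.1582606457934425 [-0.7 -0.7  0.9] [-0.42  0.07  0.09] slope/normal comps [-0.2  0.7  1.1] 6.4167
```

Run:
```python
from h import *
for k in np.linspace(.2,1.57,8).tolist()+[1.6]:
    robot.movel(*tool(0,k,1),rate=.05); o=robot.get_obs()
    print(round(k,2),np.round(np.linalg.inv(RC@pan((0,0,0))[1])@o['contact_force'],1),np.round(np.linalg.inv(RC@pan((0,0,0))[1])@o['ft_torque'],2),round(o['opening'],3),o['time'])
    if np.linalg.norm(o['contact_force'])>40: break
```

```text
0.2 [0.  0.9 2.1] [0.17 0.47 0.14] 0.158 6.7667
0.4 [-0.3 -0.3  3.1] [0.16 0.54 0.09] 0.156 7.1083
0.59 [-0.3  0.8  4. ] [0.17 0.44 0.09] 0.157 7.45
0.79 [-0.6  1.   5.5] [0.15 0.43 0.12] 0.158 7.7917
0.98 [-0.1  1.1  5.1] [0.2  0.42 0.11] 0.155 8.1333
1.18 [0.8 1.3 5.9] [0.18 0.43 0.11] 0.163 8.475
1.37 [-0.3  1.8  6.2] [0.23 0.4  0.08] 0.16 8.8167
1.57 [0.9 1.4 6.2] [0.23 0.44 0.08] 0.161 9.1583
1.6 [0.1 0.2 5.3] [ 0.05  0.41 -0.69] 0.158 9.4083
```

Run:
```python
from h import *
robot.close_gripper(60)
for th in np.arange(.1,1.76,.11):
    d=.3*max(0,th-.5)/1.2
    robot.movel(*tool(th,1.57,1,d),rate=.04); o=robot.get_obs()
    print(round(th,2),np.round(np.linalg.inv(RC@pan((0,0,0),th)[1])@o['contact_force'],1),round(o['opening'],3),round(o['time'],1))
    if np.linalg.norm(o['contact_force'])>40: break
c=np.hstack([cv2.resize(snap(n)['image'][:,:,::-1],(400,300)) for n in('top','scene')])
cv2.imwrite('pics/open.png',cv2.convertScaleAbs(c,alpha=1.5))
```

```text
0.1 [-1.7 -0.4  2.9] 0.157 10.1
0.21 [-2.2 -0.7  2.5] 0.156 10.6
0.32 [-2.3 -0.9  3.2] 0.152 11.2
0.43 [-1.5  0.1  3.4] 0.154 11.7
0.54 [-3.1 -1.8 -0.6] 0.154 12.2
0.65 [-5.1 -2.5 -5. ] 0.15 12.7
0.76 [-3.9 -2.6 -5.3] 0.153 13.3
0.87 [-3.1 -3.3 -6. ] 0.157 13.8
0.98 [-3.6 -3.2 -7.3] 0.149 14.3
1.09 [-2.6 -3.  -7.2] 0.151 14.8
1.2 [-2.3 -3.  -7. ] 0.152 15.3
1.31 [-1.6 -2.7 -7.2] 0.153 15.8
1.42 [-1.2 -2.8 -6.9] 0.152 16.4
1.53 [-1.5 -2.9 -7.2] 0.155 16.9
1.64 [-1.5 -2.6 -6.1] 0.15 17.4
1.75 [-0.2 -2.6 -6.1] 0.151 17.9
```

View pics/open.png

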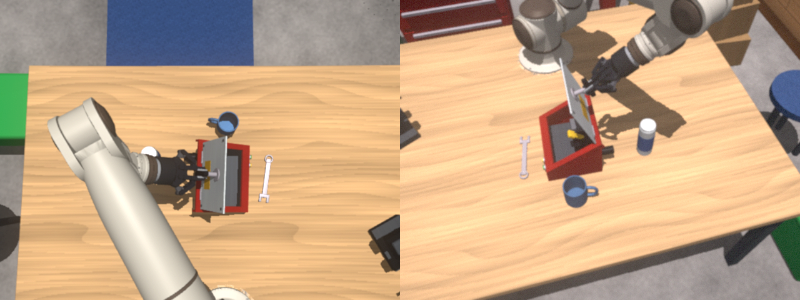

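The panel is standing open and the yellow lever shows inside. I'll swing it a bit further for margin, release, retreat and look.

Run:
```python
from h import *
dd=.31
for th in (1.8,1.85):
    dd+=.04
    if robot.solve_ik(*tool(th,1.57,1,dd)) is None: print('noik',th);break
    robot.movel(*tool(th,1.57,1,dd),rate=.04); o=robot.get_obs(); last=(th,dd)
    print(th,np.round(np.linalg.inv(RC@pan((0,0,0),th)[1])@o['contact_force'],1))
robot.open(); robot.sleep(.2)
th,dd=last
p,R=tool(th,1.57,1,dd); robot.movel(p-R[:,2]*.09,R,rate=.1)
robot.movel(robot.get_obs()['tcp_pos']+[-.05,.05,.12],rate=.2)
robot.goto_joints([1.0,-.1,.2,1.6,0,-.6])
T=snap('top','topO');S=snap('scene','sceneO');print(robot.get_obs()['time'],robot.get_obs()['tcp_pos'])
a=T['image'][190:370,280:460,::-1];b=S['image'][70:290,200:370,::-1]
c=np.zeros((518,800,3),np.uint8)
a=cv2.resize(a,(395,395),interpolation=2);b=cv2.resize(b,(400,518),interpolation=2);c[:395,:395]=a;c[:,400:]=b
cv2.imwrite('pics/openz.png',cv2.convertScaleAbs(c,alpha=1.6))
```

```text
1.8 [ 0.2 -2.6 -5.5]
1.85 [ 0.6 -3.6 -5.5]Traceback (most recent call last):
  File "<stdin>", line 10, in <module>
plant.IKError: the arm cannot follow that straight line within its joint ranges
```

Run:
```python
from h import *
o=robot.get_obs();p,R=o['tcp_pos'],o['orientation'];print(o['qpos'],R[:,2],o['opening'])
done=False
for L in(.09,.06):
  for w in(0,.3,.6,1.,1.5):
    d=-R[:,2]+np.array([0,0,w]);d/=np.linalg.norm(d)
    try: robot.movel(p+d*L,rate=.1);print('moved',L,w);done=True;break
    except robot.IKError: pass
  if done:break
```

```text
[ 0.54228849  0.4509049   0.44292213  2.20809244 -0.73494671 -0.72696919] [-0.03609364 -0.80461348 -0.59270094] 1.0061559119596784
```

Run:
```python
from h import *
th=1.85
o=robot.get_obs();p=o['tcp_pos'];done=False
for L in(.09,.07):
  for e in(.15,.3,.45,.6):
    for w in(0,.5,1):
      _,R=tool(th,1.57,1,.39+e); d=-o['orientation'][:,2]+np.array([0,0,w]);d/=np.linalg.norm(d)
      try: robot.movel(p+d*L,R,rate=.08);print('moved',L,e,w);done=True;break
      except robot.IKError: pass
    if done:break
  if done:break
if done:
    print(robot.get_obs()['contact_force'])
    robot.movel(robot.get_obs()['tcp_pos']+[0,0,.12],rate=.2)
```

```text
moved 0.09 0.3 0
[ 0.1079844  -0.16973091 -1.35040276]Traceback (most recent call last):
  File "<stdin>", line 14, in <module>
plant.IKError: the arm cannot follow that straight line within its joint ranges
```

Run:
```python
from h import *
print(robot.get_obs()['tcp_pos'],robot.get_obs()['qpos'])
robot.goto_joints([1.1,-.1,.15,1.6,0,-.6])
T=snap('top','topO');S=snap('scene','sceneO');print(robot.get_obs()['time'],robot.get_obs()['tcp_pos'])
a=T['image'][190:370,280:460,::-1];b=S['image'][70:290,200:370,::-1]
c=np.zeros((518,800,3),np.uint8)
a=cv2.resize(a,(395,395),interpolation=2);b=cv2.resize(b,(400,518),interpolation=2);c[:395,:395]=a;c[:,400:]=b
cv2.imwrite('pics/openz.png',cv2.convertScaleAbs(c,alpha=1.6))
```

```text
[0.52002959 0.16058292 0.33866608] [ 0.55871746  0.45535492  0.70556748  2.21937511 -0.51149913 -0.86128321]
22.475 [0.2484134  0.48629298 0.32200878]
```

View pics/openz.png

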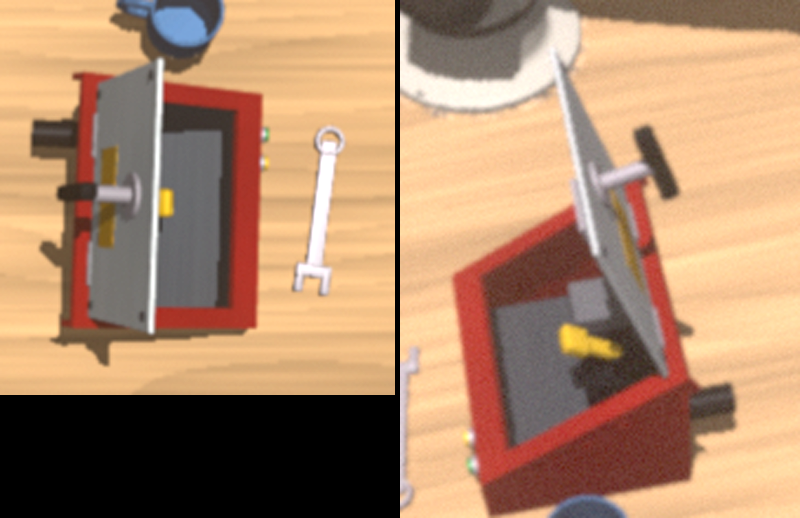

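The panel stands open with the key bar turned. The free edge is the line (555,50)–(665,375) in the right crop, and the lever's yellow end is at (573,340). In the left crop the lever end is at (167,203). I'll measure the panel angle and the lever.

Run:
```python
from h import *
T=snap('top');S=snap('scene')
ft=lambda q:np.array(q)/(395/180)+[280,190]
fs=lambda q:(np.array(q)-[400,0])/np.array([400/170,518/220])+[200,70]
def con(p): return RC.T@(p-[pose[0],pose[1],0])
for a,b in(((153,330),(555,50)),((161,61),(665,375))):
    p,e=tri(T,ft(a),S,fs(b)); c=con(p); v=c-[.08,0,.1575]; print('edge',c,e,'th',7*np.pi/6-np.arctan2(v[2],v[0]))
for th in(1.6,1.7,1.8,1.9):
    w=[world(pose,pan((-.182,y,0),th)[0]) for y in(.11,-.11)]
    print(th,[np.round((proj(T,q)-[280,190])*2.194) for q in w],[np.round((proj(S,q)-[200,70])*2.353+[400,0]) for q in w])
p,e=tri(T,ft((169,203)),S,fs((568,340)));print('lever tip',con(p),e)
# yellow masks
for n,s,(r0,r1,c0,c1) in(('top',T,(260,310,340,370)),('scene',S,(195,240,255,300))):
    h=cv2.cvtColor(s['image'],cv2.COLOR_RGB2HSV)[r0:r1,c0:c1]; m=cv2.inRange(h,(20,150,70),(35,255,255))
    y,x=np.nonzero(m); print(n,len(x),x.min()+c0,x.max()+c0,y.min()+r0,y.max()+r0)
# lever tip expectation, pivot (px,0,.048)
for px in(.0,.02,.04):
    for a in(0,):
        for y in (-.014,0,.014):
            q=world(pose,[px-.065*np.sin(1.03),y,.048+.065*np.cos(1.03)]); print(px,y,(proj(T,q)-[280,190])*2.194,(proj(S,q)-[200,70])*2.353+[400,0])
```

```text
edge [0.03466624 0.10935334 0.32931507] 0.004762210133497424 th 1.8364222802732781
edge [ 0.05049912 -0.13055915  0.20262794] 0.05126860918219391 th 1.515411658950164
1.6 [array([200., 331.]), array([209.,  61.])] [array([503.,  68.]), array([542., 276.])]
1.7 [array([181., 331.]), array([190.,  59.])] [array([522.,  58.]), array([564., 265.])]
1.8 [array([160., 331.]), array([169.,  56.])] [array([542.,  49.]), array([586., 256.])]
1.9 [array([138., 330.]), array([148.,  55.])] [array([564.,  41.]), array([610., 248.])]
lever tip [6.48394722e-03 9.16790949e-06 8.44383970e-02] 0.004098023664745968
top 72 353 358 276 288
scene 226 268 293 208 222
0.0 -0.014 [228.87232334 191.51374686] [500.48273028 366.02321321]
0.0 0 [228.47192409 205.43425335] [498.55114548 353.63528067]
0.0 0.014 [228.07183178 219.3939156 ] [496.64436317 341.40399875]
0.02 -0.014 [209.03973777 190.6346862 ] [522.39228411 362.14223785]
0.02 0 [208.61231921 204.55190449] [520.32467672 349.7987559 ]
0.02 0.014 [208.18494638 218.50825107] [518.28350416 337.6111236 ]
0.04 -0.014 [189.21513751 189.75757261] [544.23237511 358.27386027]
0.04 0 [188.76071878 203.67177475] [542.02962592 345.97468634]
0.04 0.014 [188.30608464 217.62507983] [539.85492765 333.8305634 ]
```

The panel is at about 1.83 rad. The lever tip is at about console (3, 0, 90) mm, which agrees with the given 14–22 mm depth. Next I'll retract, go round to the low side and insert the closed fingers square to the face, below the lever.

```bash
cat >> h.py <<'E'
def push(s,depth,lean=.12,flip=1):
    p,R=pan((s,0,-depth)); _,R=pan((0,0,0),-lean); ex=R[:,1]*flip; z=-R[:,2]
    return world(pose,p),RC@np.c_[ex,np.cross(z,ex),z]
E
python3 - <<'E'
from h import *
robot.close_gripper(30)
for fl in(1,-1):
  for a in((-.145,-.1),(-.145,.04),(-.045,.04)): q=robot.solve_ik(*push(*a,flip=fl)); print(fl,a,None if q is None else np.round(q,2))
down=lambda a:Rz(a)@np.array([[0,1,0],[1,0,0],[0,0,-1.]])
for r,z in((.35,.45),(.32,.42),(.35,.4)):
  W=[(np.array([r*np.cos(a),r*np.sin(a),z]),down(a)) for a in(1.1,-.7)]
  print(r,z,[None if (q:=robot.solve_ik(*w)) is None else np.round(q,2) for w in W])
E
```

```text
1 (-0.145, -0.1) [-0.49  0.22  0.09  1.75  0.57 -2.1 ]
1 (-0.145, 0.04) [-0.37  0.19 -0.19  1.43  0.61 -1.97]
1 (-0.045, 0.04) [-0.21  0.07 -0.21  1.42  0.63 -1.78]
-1 (-0.145, -0.1) [-0.49  0.22  0.09  1.75  0.57  1.04]
-1 (-0.145, 0.04) [-0.37  0.19 -0.19  1.43  0.61  1.17]
-1 (-0.045, 0.04) [-0.21  0.07 -0.21  1.42  0.63  1.37]
0.35 0.45 [array([ 1.1 , -0.17,  0.39,  2.13,  0.  ,  0.  ]), array([-0.7 , -0.17,  0.39,  2.13,  0.  ,  0.  ])]
0.32 0.42 [array([ 1.1 , -0.28,  0.23,  2.08,  0.  ,  0.  ]), array([-0.7 , -0.28,  0.23,  2.08,  0.  ,  0.  ])]
0.35 0.4 [array([ 1.1 , -0.24,  0.22,  2.03,  0.  ,  0.  ]), array([-0.7 , -0.24,  0.22,  2.03,  0.  ,  0.  ])]
```

Run:
```python
from h import *
robot.goto_joints([1.1,-.17,.39,2.13,0,-.6])
robot.goto_joints([-.8,-.17,.39,2.13,0,-2.0])
robot.move_ptp(*push(-.145,-.13))
hit=robot.movel(*push(-.145,.04),rate=.08,f_stop=6); o=robot.get_obs(); print('insert hit',hit,o['tcp_pos']-push(-.145,.04)[0],o['time'])
if not hit:
  for s in np.arange(-.135,-.044,.01):
    hit=robot.movel(*push(s,.04),rate=.04,f_stop=15); o=robot.get_obs()
    print(round(s,3),hit,np.round(np.linalg.inv(RC@pan((0,0,0))[1])@o['contact_force'],1),o['time'])
    if hit:break
  c=np.hstack([cv2.resize(snap(n)['image'][r:r+240,q:q+240,::-1],(400,400)) for n,r,q in(('top',170,250),('scene',70,160))])
  cv2.imwrite('pics/push.png',cv2.convertScaleAbs(c,alpha=1.5))
```

```text
insert hit False [ 0.00015516 -0.00017015  0.00023678] 30.2833
-0.135 False [ 0.7 -0.   0.8] 30.6833
-0.125 False [ 0.5 -0.5 -0.1] 31.0833
-0.115 False [ 0.9  1.  -0.2] 31.4833
-0.105 False [-0.2 -0.  -0.5] 31.8833
-0.095 False [-0.2  0.6 -0.2] 32.2833
-0.085 False [-0.2 -0.7 -0.2] 32.6833
-0.075 False [-0.4 -0.1  0.4] 33.0833
-0.065 True [-5.6  0.   4.9] 33.35
```

View pics/push.png

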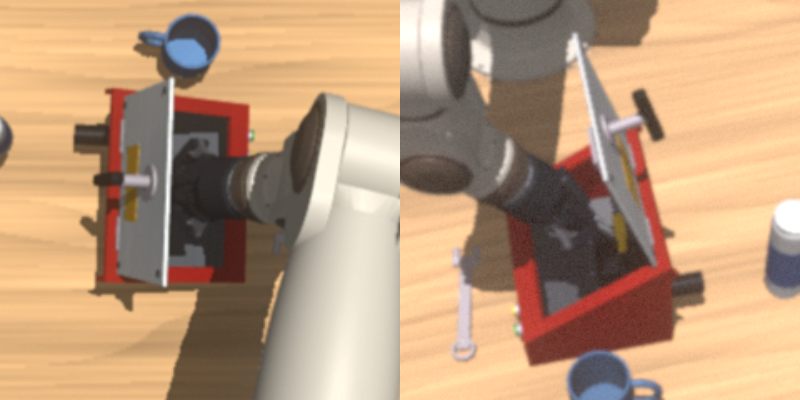

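In this picture the yellow lever shows at about (620,230), right at the finger, but most of it is hidden. I'll back out and look.

Run:
```python
from h import *
o=robot.get_obs(); p=con=RC.T@(o['tcp_pos']-[pose[0],pose[1],0]); v=p-[.08,0,.1575]; print('s,depth',v@[c30,0,s30],v@[-s30,0,c30])
robot.movel(*push(-.09,.04),rate=.1);robot.movel(*push(-.12,-.12),rate=.15)
robot.goto_joints([-.9,-.17,.39,2.13,0,-2.0])
S=snap('scene');T=snap('top')
h=cv2.cvtColor(S['image'],cv2.COLOR_RGB2HSV)[195:240,255:300]; m=cv2.inRange(h,(20,150,70),(35,255,255))
y,x=np.nonzero(m); print(len(x),x.min()+255,x.max()+255,y.min()+195,y.max()+195)
for a in(0,.5,.85,1):
    f=1.03-a; q=world(pose,[.058-.065*np.sin(f),0,.0565+.065*np.cos(f)]);print(a,proj(S,q),proj(T,q))
a=S['image'][70:290,200:370,::-1]
cv2.imwrite('pics/after.png',cv2.convertScaleAbs(cv2.resize(a,(440,570),interpolation=2),alpha=1.6)); print(robot.get_obs()['time'])
```

```text
s,depth -0.06905156061972695 -0.0404274572102268
73 289 294 199 220
0 [268.26594234 213.27225526] [358.19926363 282.35021622]
0.5 [277.96327941 205.1354154 ] [348.42653526 281.55205058]
0.85 [287.62244406 201.16851907] [338.74794985 280.99493459]
1 [292.12795709 200.08634485] [334.24448292 280.7797918 ]
36.7083
```

View pics/after.png

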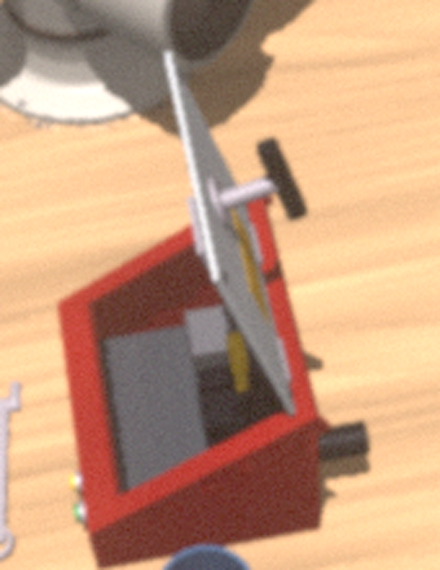

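The lever now looks upright (yellow at columns 289–294; predicted on-tip at 292, 200) and the panel hasn't moved. There is time for one firmer push to confirm it is on its stop.

Run:
```python
from h import *
robot.move_ptp(*push(-.12,-.12)); robot.movel(*push(-.10,.036),rate=.12,f_stop=8); robot.movel(*push(-.08,.036),rate=.06,f_stop=10)
hit=robot.movel(*push(-.05,.036),rate=.03,f_stop=25);o=robot.get_obs()
v=RC.T@(o['tcp_pos']-[pose[0],pose[1],0])-[.08,0,.1575]; print(hit,'s',v@[c30,0,s30],o['contact_force'])
robot.movel(*push(-.09,.036),rate=.1);robot.movel(*push(-.12,-.12),rate=.15)
robot.goto_joints([-.9,-.17,.39,2.13,0,-2.0])
S=snap('scene','fin');h=cv2.cvtColor(S['image'],cv2.COLOR_RGB2HSV)[195:240,255:300]; m=cv2.inRange(h,(20,150,70),(35,255,255))
y,x=np.nonzero(m); print(len(x),x.min()+255,x.max()+255,y.min()+195,y.max()+195)
T=snap('top')
for n,uv,z in(('spanner ends moved?',0,0),):
    a=cv2.imread('pics/topO.png')[:,:,::-1].astype(int)[180:340,220:290]; print('can diff',np.abs(a-T['image'][180:340,220:290]).mean())
    a=cv2.imread('pics/sceneO.png')[:,:,::-1].astype(int); d=np.abs(a-S['image']).mean(2); print('mug',d[275:335,255:320].mean(),'spanner',d[215:290,185:212].mean(),'panel edge',d[80:170,260:320].mean(),'can',d[180:255,375:415].mean())
print(robot.get_obs()['time'])
```

```text
True s -0.06669535769168398 [-0.72012434 -7.04959735  1.9961003 ]
67 289 294 199 220
can diff 0.42291666666666666
mug 2.522136752136752 spanner 2.548312757201646 panel edge 19.353148148148147 can 2.5986666666666665
44.0917
```

```bash
python3 -c "
import cv2;a=cv2.imread('pics/fin.png')[70:290,200:370];cv2.imwrite('pics/finz.png',cv2.convertScaleAbs(cv2.resize(a,(440,570)),alpha=1.6))"
```

```text
(no output)
```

View pics/finz.png

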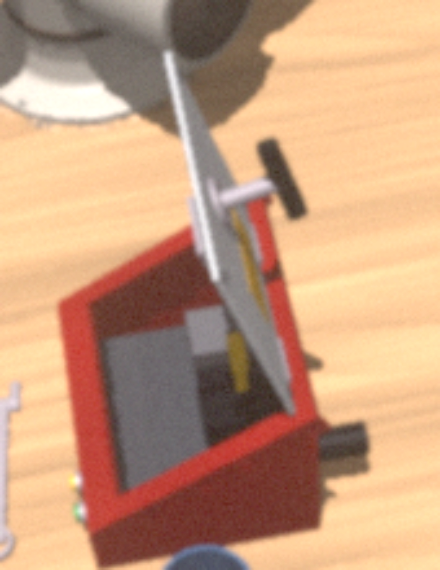

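The picture is unchanged: panel edge at (170,55), key bar along the panel, lever upright at (238,360). The robot is clear, so I'm handing in.

```bash
python3 -c "
from h import *
robot.hand_in(); print(robot.get_obs()['time'])"
```

```text
the job is handed in; nothing more can be done
the job is handed in; nothing more can be done
```

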